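Put the serving tools back on their outline mats

ROBOT

A 6-joint arm with a two-finger parallel gripper is mounted at the origin on a cart in front of the work surface, level with it; the furniture and walls round the work are solid. World frame = base frame: x ahead of the robot, y to its left, z up, the work surface at z = 0. Lengths are in mm, angles in degrees, forces in N, time in s.
With the tool pointing down it reaches from about 350 to 850 mm from the base axis. Payload 8.1 kg.
Tool frame: the origin (TCP) lies midway between the tips of the shut fingers; the grasp point (between the pads) lies 19 mm behind it; z points along the fingers, y is the line along which they close (so a half turn about z gives the same grasp; the last joint's range is limited). The gripper opens to 85 mm and grips with 20 to 120 N. Pads are 22 mm wide; open, the fingers measure 114 mm over their backs; the gripper's body (76 mm by 85 mm) begins 54 mm behind the grasp point. The pads swing forward as they close: fully open they stand 13 mm farther back than shut.
Start: joints at [67.3, 7.471, 85.268, -0, 87.261, -4.893], TCP at [183.471, 571.265, 231.292] pointing down, gripper open.
Joint ranges: [-169.43, 169.43], [-51.17, 129.36], [1.28, 143.12], [-76.62, 256.62], [0, 156.53], [-152.29, 152.29]. Speed limits (degrees/s): [136.94, 136.94, 159.86, 180, 180, 180].

INTERFACE

Orientations are given as [roll, pitch, yaw] about the fixed x, y, z axes, in that order (R = Rz(yaw) Ry(pitch) Rx(roll)).
In Python, from bench import r gives the robot as it stands. The module is installed in compiled form; this text tells all that it offers.
- The arm moves only by the tool jog_arm, never from a script. Its argument "rows" is a list of rows, each a list of 2 entries, a list of its own where there are three numbers: the shift along the tool's x, y, z in mm, then the turn, a rotation vector about the tool's x, y, z in rad. A call has 1 to 10 rows; each row is the pose to reach, as a shift and turn from the pose commanded when the call began, along the tool's axes at that moment; what a row does not reach only later rows make up. A row lasts 1/10 s, in which the tool goes at most 50 mm and 8.59 degrees, less where a joint would pass 70% of its speed; a pose out of reach is approached as far as the arm can. A call with a gripper value outside its range is refused whole. "grip" is the finger opening in mm, from 0 to 85.4, set as the call begins (left out, the last holds). The fingers move at their own pace and stop on an object; "force" is the grip in N (left out, the last holds). Time passes only in rows, so rows that repeat a pose let the fingers close. It gives the time, the measured TCP pose, the force, the opening and the grip force at its end, in the units of the state.
- r.sense(): the state, without advancing time (a new reading comes with each control period).
- r.snapshot(name): name is "scene" or "side" or "wrist"; returns (picture, depth): 384x512x3 uint8, blue, green, red; 384x512 float32, mm along the optical axis (not along the pixel's ray), 0 where there is no reading.
- r.camera_params(name): a dict with "fx", "fy", "cx", "cy" (pixels), "pose" (4x4, takes a point from camera to world coordinates); the wrist camera has in their place "tool_from_camera" (4x4, takes a point from camera to tool coordinates, whose origin is the TCP and whose axes are the flange's). Camera axes: x right, y down, z forward; pixel columns grow to the right and rows downward; lengths in mm; the calibration is good to about 2 mm. A picture is of the moment at which its call begins: read the wrist's pose just before it. camera_params takes no time and is no camera call.
- r.hand_in(): hands the job in; it is judged then, once.
The state is a dict: "time": time; "joint_pos": joint angles; "qd": joint speeds; "joint_efforts": joint torques, N m; "tool_pos": TCP position; "tcp_rot": TCP orientation; "ft_force": force on the tool from outside, world axes, zero at the start; "wrist_torque": the same for the moment, N m; "finger_gap": finger opening in mm; "grip_force": force on a finger pad.
Only numpy, scipy, OpenCV 4.12 (cv2) and the standard library are available. Lean on these libraries where they do the work, as an engineer would, in place of code of your own. Each camera call takes 0.05 s, during which the arm holds its last target. There are 200 camera calls.

TASK

The portioning is done, so put the tools back: lay the marker pen, the probe thermometer, the tongs and the clean, unslotted serving spoon each on the black mat that shows its outline, lying flat within the outline and pointing the same way as it does. Let go of everything, and leave the label roll and the dark wooden board where they are.

Things in the scene. Friction and masses are not known exactly. Their poses are not given: they have to be found in the camera images.
- pen: Marker pen with blue cap and white barrel, 17 x 135 x 16 mm, lying flat, long axis y (blue cap at +y). Grip it across x at its middle. Origin: centre of underside at half length; z up. At start flat, +y end toward the robot (within 0.15 rad).
- thermometer: Probe thermometer, 26 x 179 x 16 mm, long axis y: blue body 26 wide, 16 high, from y = +33 to +89 mm, thin steel probe (6 mm) to y = -89 mm. Grip the blue body across x at about y = +50 mm (balance point). Origin: centre of underside at half length; z up. At start flat, +y end toward the robot (within 0.15 rad).
- tongs: Steel serving tongs lying on edge, 59 x 257 x 22 mm, rigid (they do not close), long axis y: two arms joined by a bend at +y, open tips at -y. At the middle (y = 0) the arms stand 56 mm over their outsides and 4 to 18 mm above the table; grip both across x there. Origin: centre of underside at half length; z up. At start flat, +y end toward the robot (within 0.15 rad).
- spoon: Serving spoon, 60 x 316 x 27 mm, long axis y: black grip 24 mm wide from y = +23 to +158 mm, bowl 60 mm wide from y = -78 to -158 mm. Between them the neck, 12 mm wide in x; at y = 0 it is 10 to 24 mm above the table and near the centre of mass: grip it there across x. Origin: centre of underside at half length; z up. At start flat, +y end toward the robot (within 0.15 rad).
- pen_mat: Black mat 42 x 158 mm, 4 mm thick, fixed flat on the table, with a white outline of the pen, a plain bar 22 x 150 mm, its cap end blue. z up, y toward the end where the tool's blue cap belongs. Origin: underside, on the centre line, 30 mm from the outline's middle toward that end; so the tool's origin belongs at (0, -30, 4) mm in this frame, its y along the mat's y.
- thermometer_mat: Black mat 52 x 202 mm, 4 mm thick, fixed flat on the table, with a white outline of the thermometer, a broad body with a thin probe, 34 x 190 mm. z up, y toward the end where the tool's blue body belongs. Origin: underside, on the centre line, 30 mm from the outline's middle toward that end; so the tool's origin belongs at (0, -30, 4) mm in this frame, its y along the mat's y.
- tongs_mat: Black mat 74 x 276 mm, 4 mm thick, fixed flat on the table, with a white outline of the tongs, two long arms joined at one end, 60 x 263 mm. z up, y toward the end where the tool's closed bend belongs. Origin: underside, on the centre line, 30 mm from the outline's middle toward that end; so the tool's origin belongs at (0, -30, 4) mm in this frame, its y along the mat's y.
- spoon_mat: Black mat 72 x 336 mm, 4 mm thick, fixed flat on the table, with a white outline of the spoon, a grip, a neck and a round bowl, 60 x 319 mm. z up, y toward the end where the tool's black grip belongs. Origin: underside, on the centre line, 30 mm from the outline's middle toward that end; so the tool's origin belongs at (0, -30, 4) mm in this frame, its y along the mat's y.
- label_roll: Bystander: white roll of labels lying flat, 77 mm across, 25 mm high, loose. Origin: centre of its underside.
- resting_board: Bystander: small dark hardwood board, 85 x 200 x 16 mm, lying flat and loose. Origin: centre of its underside.

How it is judged:
By the outcome, as a careful person would: the job done as asked, in the order asked, and still so for the second after the job is handed in, with the robot touching nothing.
It also fails if it takes over 106 s, if anything falls off the work surface, if the arm or the gripper's body presses on something with over 40 N, if the wrist force passes 120 N, or if a joint passes its speed limit or range.

## Working session

There is one attempt and no reset: what is moved stays moved. The work goes in short steps, Python scripts to look and compute and a tool call to move; the robot and the scene stay as the last step left them, time stands still between calls to the robot, and variables do not carry over. Pictures are saved under pics/ and viewed, at most 14 in all, crops included, and the job is handed in when it is done.

Besides the shell and the picture viewer there is one more tool, called after ">>>" as name([rows], argument=value, ...), one row to a line, values as JSON. jog_arm: Moves the arm, as the interface text tells. Its arguments: {"type":"object","properties":{"rows":{"type":"array"},"grip":{"type":"number"},"force":{"type":"number"}},"required":["rows"]}

```bash
mkdir -p pics
cat > h.py <<'E'
import numpy as np,cv2
from bench import r
def snap(n,f):
    s=r.sense(); im,d=r.snapshot(n); np.savez(f'pics/{f}.npz',im=im,d=d,p=s['tool_pos'],o=s['tcp_rot']); cv2.imwrite(f'pics/{f}.png',im); return im,d
E
python3 - <<'E'
from h import *
for n in('scene','side'):
    snap(n,n+'0'); c=r.camera_params(n); print(n,c)
print(r.sense()); print(r.camera_params('wrist'))
a=cv2.imread('pics/scene0.png');cv2.imwrite('pics/s0b.png',cv2.resize(a,(800,600),interpolation=cv2.INTER_CUBIC))
E
```

```text
scene {'fx': 489.70841170299036, 'fy': 489.70841170299036, 'cx': 252.07614262056367, 'cy': 191.0949341664836, 'pose': array([[ 8.03027185e-01, -4.61026237e-01,  3.77626997e-01,
        -1.11662510e+02],
       [-5.95793162e-01, -6.06893174e-01,  5.26033443e-01,
        -8.86130573e+02],
       [-1.33359715e-02, -6.47406738e-01, -7.62027997e-01,
         1.33256533e+03],
       [ 0.00000000e+00,  0.00000000e+00,  0.00000000e+00,
         1.00000000e+00]])}
side {'fx': 463.92511942703754, 'fy': 463.92511942703754, 'cx': 249.90681806138127, 'cy': 189.0681580019735, 'pose': array([[ 8.87701814e-01, -3.90784487e-01,  2.43460416e-01,
         7.89642626e+01],
       [-4.60240059e-01, -7.38418582e-01,  4.92866195e-01,
        -8.93033267e+02],
       [-1.28287684e-02, -5.49568451e-01, -8.35350190e-01,
         1.56468938e+03],
       [ 0.00000000e+00,  0.00000000e+00,  0.00000000e+00,
         1.00000000e+00]])}
{'time': 0.1, 'joint_pos': array([ 6.72990029e+01,  7.51250129e+00,  8.53255748e+01, -1.17796441e-03,
        8.72625562e+01, -4.89217016e+00]), 'qd': array([-0.0123944 , -0.2064291
[... 273 characters left out ...]
array([-1.79899634e+02, -7.40976617e-03,  1.62191224e+02]), 'ft_force': array([ 0.25102967,  0.07990271, -0.51874699]), 'wrist_torque': array([-0.0405135 ,  0.03209911, -0.00061252]), 'grip_force': 0.0, 'finger_gap': 85.47897972202715}
{'fx': 316.2313844073278, 'fy': 316.2313844073278, 'cx': 256.30766077064203, 'cy': 191.94297849159057, 'tool_from_camera': array([[-5.09459930e-05, -9.60336773e-01, -2.78842752e-01,
         7.02173183e+01],
       [ 9.99999331e-01,  2.73281277e-04, -1.12388798e-03,
         1.50856298e-01],
       [ 1.15551346e-03, -2.78842623e-01,  9.60336116e-01,
        -1.42856623e+02],
       [ 0.00000000e+00,  0.00000000e+00,  0.00000000e+00,
         1.00000000e+00]])}
```

View pics/s0b.png

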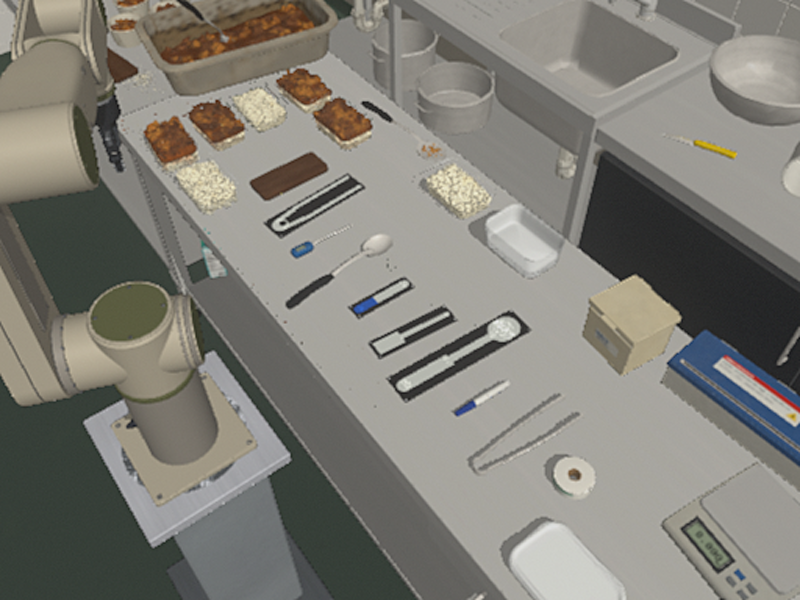

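View pics/side0.png

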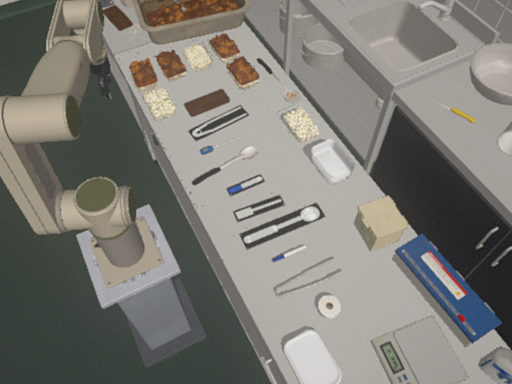

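The scene camera (800x600 view) shows the pen at (482,398), thermometer at (320,240), tongs at (525,430) and spoon at (340,270). The mats are at (380,297) for pen, (412,332) for thermometer, (315,205) for tongs and (460,355) for spoon. Next I'll rectify this to a top view.

```bash
cat >> h.py <<'E'
def homog(n):
    c=r.camera_params(n);K=np.array([[c['fx'],0,c['cx']],[0,c['fy'],c['cy']],[0,0,1]]);T=np.linalg.inv(c['pose'])
    return K@np.c_[T[:3,0],T[:3,1],T[:3,3]]
def top(n,im,x0,x1,y0,y1,s):  # col = (y1-y)*s, row=(x1-x)*s
    A=np.array([[0,-1/s,x1],[-1/s,0,y1],[0,0,1]])
    return cv2.warpPerspective(im,homog(n)@A,(int((y1-y0)*s),int((x1-x0)*s)),flags=cv2.INTER_CUBIC|cv2.WARP_INVERSE_MAP)
E
python3 - <<'E'
from h import *
im=cv2.imread('pics/scene0.png')
t=top('scene',im,300,800,-400,400,1.0)
t=top('scene',im,280,830,-400,400,1.0)
for y in range(-400,401,100): cv2.line(t,(400-y,0),(400-y,6),(0,0,255),1)
cv2.imwrite('pics/top0.png',t)
E
```

```text
(no output)
```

View pics/top0.png

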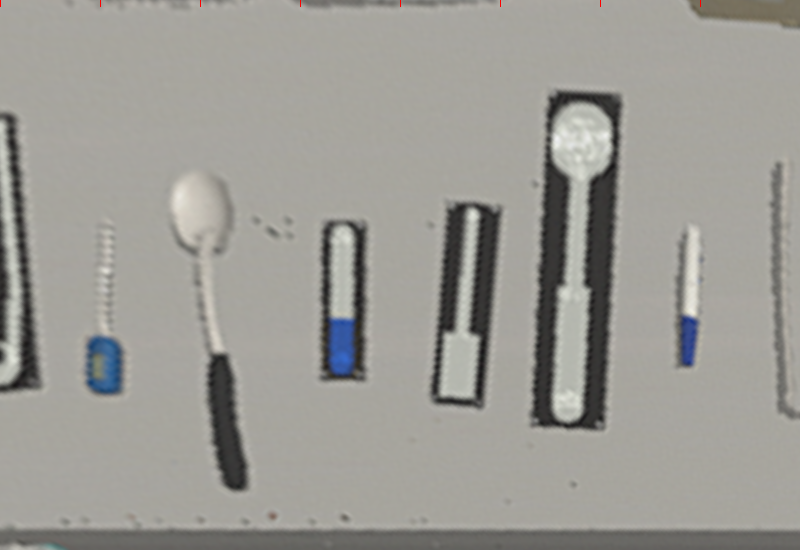

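```bash
cat >> h.py <<'E'
from scipy.spatial.transform import Rotation as Ro
def go(x,y,z,yaw):
    s=r.sense();A=Ro.from_euler('xyz',s['tcp_rot'],degrees=True)
    d=A.inv().apply(np.array([x,y,z])-s['tool_pos']);w=(A.inv()*Ro.from_euler('xyz',[180,0,yaw],degrees=True)).as_rotvec()
    print('t',round(s['time'],2),'shift',d.round(1),'turn',w.round(4),'len',np.linalg.norm(d).round(0),np.degrees(np.linalg.norm(w)).round(1))
def wcam(f):
    c=r.camera_params('wrist');T=np.eye(4);T[:3,:3]=Ro.from_euler('xyz',f['o'],degrees=True).as_matrix();T[:3,3]=f['p']
    return np.array([[c['fx'],0,c['cx']],[0,c['fy'],c['cy']],[0,0,1]]),T@c['tool_from_camera']
def wtop(f,x0,x1,y0,y1,s,z=0):
    K,P=wcam(f);T=np.linalg.inv(P);H=K@np.c_[T[:3,0],T[:3,1],T[:3,2]*z+T[:3,3]]
    A=np.array([[0,-1/s,x1],[-1/s,0,y1],[0,0,1]])
    return cv2.warpPerspective(f['im'],H@A,(int((y1-y0)*s),int((x1-x0)*s)),flags=cv2.INTER_CUBIC|cv2.WARP_INVERSE_MAP)
E
python3 -c "
from h import *
go(470,250,260,180)"
```

```text
t 0.1 shift [-371.1 -217.8  -29.4] turn [-0.0017 -0.0004 -0.3108] len 431.0 17.8
```

>>> jog_arm([
  [[-371, -218, -29], [0, 0, -0.311]],
  [[-371, -218, -29], [0, 0, -0.311]],
  [[-371, -218, -29], [0, 0, -0.311]],
  [[-371, -218, -29], [0, 0, -0.311]],
  [[-371, -218, -29], [0, 0, -0.311]],
  [[-371, -218, -29], [0, 0, -0.311]],
  [[-371, -218, -29], [0, 0, -0.311]],
  [[-371, -218, -29], [0, 0, -0.311]],
  [[-371, -218, -29], [0, 0, -0.311]],
  [[-371, -218, -29], [0, 0, -0.311]],
])

```text
time: 1.1
tool_pos: [472.5, 246.6, 260.1]
tcp_rot: [-179.9, 0.0, 179.7]
ft_force: [-0.2, 0.2, -0.5]
finger_gap: 85.8
grip_force: 0.0
```

```bash
python3 -c "
from h import *
print(r.sense()['tool_pos'],r.sense()['tcp_rot'],r.sense()['qd'].round(1))
snap('wrist','wL');go(470,-240,260,180)"
```

```text
[472.48728807 246.63643281 260.12651949] [-1.79921976e+02  3.32037741e-02  1.79722260e+02] [ 4.2 -0.7  1.2  2.1  0.5  3.9]
t 1.15 shift [-8.000e-01 -4.885e+02  1.000e-01] turn [-0.0004 -0.0006 -0.0038] len 488.0 0.2
```

>>> jog_arm([
  [[0, -488, 0], [0, 0, -0.004]],
  [[0, -488, 0], [0, 0, -0.004]],
  [[0, -488, 0], [0, 0, -0.004]],
  [[0, -488, 0], [0, 0, -0.004]],
  [[0, -488, 0], [0, 0, -0.004]],
  [[0, -488, 0], [0, 0, -0.004]],
  [[0, -488, 0], [0, 0, -0.004]],
  [[0, -488, 0], [0, 0, -0.004]],
  [[0, -488, 0], [0, 0, -0.004]],
  [[0, -488, 0], [0, 0, -0.004]],
])

```text
time: 2.15
tool_pos: [469.9, -239.0, 259.9]
tcp_rot: [180.0, -0.0, -179.7]
ft_force: [0.5, -0.5, -0.3]
finger_gap: 85.2
grip_force: 0.0
```

>>> jog_arm([
  [[0, 0, 0], [0, 0, 0]],
  [[0, 0, 0], [0, 0, 0]],
])

```text
time: 2.35
tool_pos: [470.1, -237.1, 259.6]
tcp_rot: [179.9, -0.1, -179.8]
ft_force: [-0.0, 0.2, -0.5]
finger_gap: 85.3
grip_force: 0.0
```

Run:
```python
from h import *
print(r.sense()['tool_pos'],r.sense()['tcp_rot'],r.sense()['qd'].round(1))
snap('wrist','wR')
for n,y0,y1 in(('wL',0,500),('wR',-500,0)):
    f=np.load(f'pics/{n}.npz'); cv2.imwrite(f'pics/{n}t.png',wtop(f,340,715,y0,y1,1.6))
    # black mats
    t=wtop(f,340,760,y0-60,y1+60,2,4);m=((t.max(2)<60)*255).astype(np.uint8)
    m=cv2.morphologyEx(m,cv2.MORPH_CLOSE,np.ones((9,9)))
    for c in cv2.findContours(m,cv2.RETR_EXTERNAL,cv2.CHAIN_APPROX_NONE)[0]:
        if cv2.contourArea(c)<8000: continue
        b=cv2.boxPoints(cv2.minAreaRect(c));q=np.c_[760-b[:,1]/2,y1+60-b[:,0]/2]
        print(n,q.mean(0).round(1),[np.linalg.norm(q[1]-q[0]).round(1),np.linalg.norm(q[2]-q[1]).round(1)],cv2.minAreaRect(c)[2])
```

```text
[ 470.06563286 -237.07438343  259.58855161] [ 1.79918149e+02 -5.74382684e-02 -1.79797651e+02] [ 1.9 -1.1  0.7  0.3  0.1  0.2]
wL [404.6 165.2] [np.float32(22.2), np.float32(130.5)] 83.9909896850586
wL [525.2 -49.3] [np.float32(197.7), np.float32(21.9)] 5.176428318023682
wL [575.5 529. ] [np.float32(194.0), np.float32(62.0)] 0.0
wL [677.2  26. ] [np.float32(171.0), np.float32(165.5)] 90.0
wL [600.4 464.1] [np.float32(178.0), np.float32(333.3)] 85.501220703125
wR [ 568.3 -175.9] [np.float32(330.7), np.float32(68.6)] 2.9425203800201416
wR [ 675.8 -464.5] [np.float32(190.0), np.float32(168.5)] 90.0
wR [596.2 -28.5] [np.float32(157.4), np.float32(342.9)] 84.59305572509766
```

View pics/wLt.png

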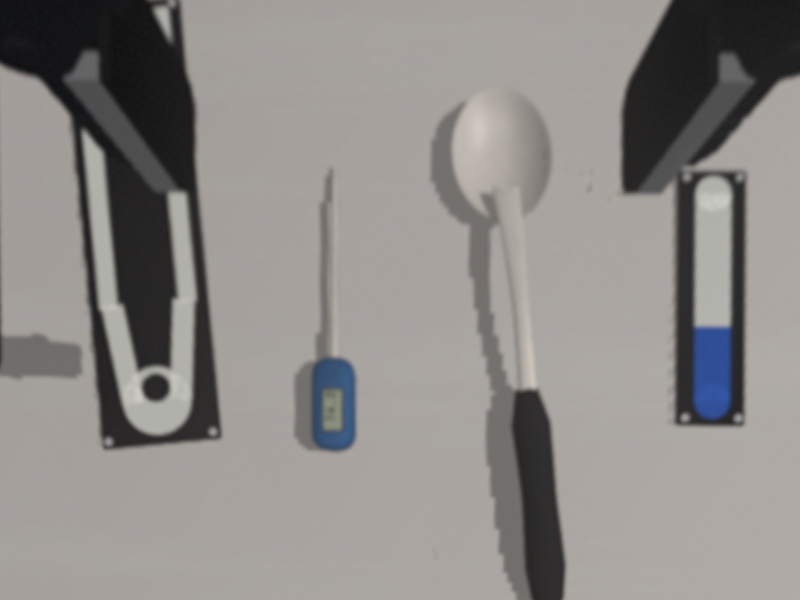

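View pics/wRt.png

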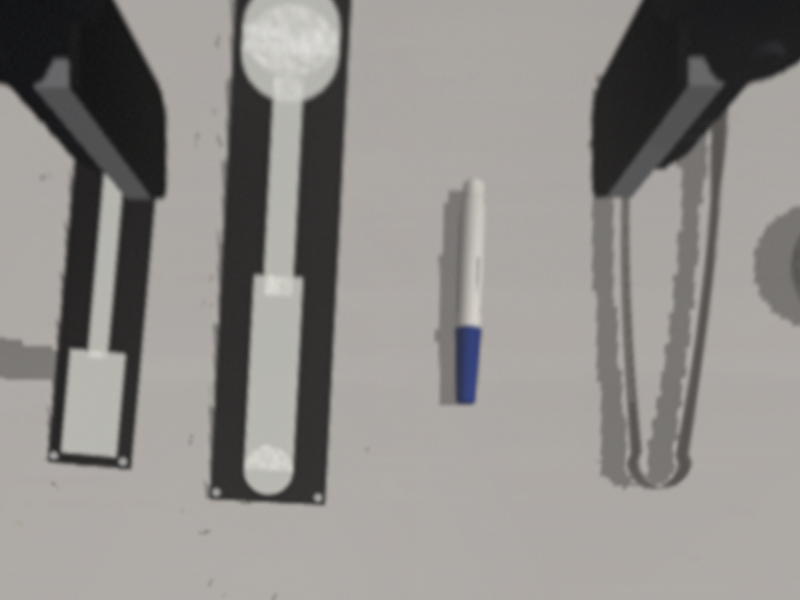

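Left top view (x = 715 − row/1.6, y = 500 − col/1.6): pen mat at (711,298), thermometer body at (333,405) with its tip at (332,170), spoon neck around (524,330), tongs mat bend at (156,400). Right top view (y = −col/1.6): pen from (474,180) to (467,403), tongs bend at (660,487), spoon mat grip end at (268,495), thermometer mat body at (93,405). I'll go for the pen.

```bash
python3 -c "
from h import *
go(530,-293.3,60,178.2)"
```

```text
t 2.4 shift [-59.6 -57.5 199.7] turn [ 0.0013 -0.0006  0.0363] len 216.0 2.1
```

>>> jog_arm([
  [[-60, -57.5, 200], [0.001, -0.001, 0.036]],
  [[-60, -57.5, 200], [0.001, -0.001, 0.036]],
  [[-60, -57.5, 200], [0.001, -0.001, 0.036]],
  [[-60, -57.5, 200], [0.001, -0.001, 0.036]],
  [[-60, -57.5, 200], [0.001, -0.001, 0.036]],
  [[-60, -57.5, 200], [0.001, -0.001, 0.036]],
  [[-60, -57.5, 200], [0.001, -0.001, 0.036]],
  [[-60, -57.5, 200], [0.001, -0.001, 0.036]],
], grip=45, force=40)

```text
time: 3.2
tool_pos: [531.8, -294.6, 62.8]
tcp_rot: [-179.8, 0.2, 178.3]
ft_force: [-0.3, -0.1, 0.3]
finger_gap: 45.1
grip_force: 0.0
```

Run:
```python
from h import *
go(530,-293.3,4,178.2)
snap('wrist','wp')
f=np.load('pics/wp.npz');cv2.imwrite('pics/wpv.png',f['im'])
```

```text
t 3.2 shift [ 2.1  1.4 58.8] turn [-0.0026  0.004   0.001 ] len 59.0 0.3
```

View pics/wpv.png

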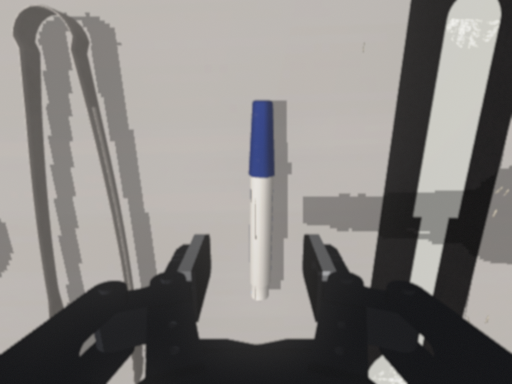

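Pen at column 261 and finger midpoint at about 257, so it's well centred. Descend and grip.

>>> jog_arm([
  [[0.5, 0.5, 30], [0, 0, 0]],
  [[0.5, 0.5, 50], [0, 0, 0]],
  [[0.5, 0.5, 56], [0, 0, 0]],
  [[0.5, 0.5, 56], [0, 0, 0]],
  [[0.5, 0.5, 56], [0, 0, 0]],
])

```text
time: 3.75
tool_pos: [531.0, -295.2, 6.2]
tcp_rot: [-179.9, 0.2, 178.2]
ft_force: [0.1, -0.4, 0.4]
finger_gap: 45.0
grip_force: 0.0
```

>>> jog_arm([
  [[0, 0, 0], [0, 0, 0]],
  [[0, 0, 0], [0, 0, 0]],
  [[0, 0, 0], [0, 0, 0]],
  [[0, 0, 0], [0, 0, 0]],
  [[0, 0, 0], [0, 0, 0]],
], grip=5)

```text
time: 4.25
tool_pos: [530.9, -295.1, 5.9]
tcp_rot: [-179.9, 0.2, 178.2]
ft_force: [-0.4, -0.1, 5.2]
finger_gap: 13.4
grip_force: 39.1
```

>>> jog_arm([
  [[0, 0, 0], [0, 0, 0]],
  [[0, 0, 0], [0, 0, 0]],
  [[0, 1, 4.5], [0, 0, 0]],
  [[0, 1, 4.5], [0, 0, 0]],
  [[0, 1, 4.5], [0, 0, 0]],
], grip=30)

```text
time: 4.75
tool_pos: [530.1, -293.5, -0.3]
tcp_rot: [-179.9, 0.1, 178.2]
ft_force: [0.7, -0.8, 1.4]
finger_gap: 30.3
grip_force: 0.6
```

>>> jog_arm([
  [[0, 0, 0], [0, 0, 0]],
  [[0, 0, 0], [0, 0, 0]],
  [[0, 0, 0], [0, 0, 0]],
  [[0, 0, 0], [0, 0, 0]],
], grip=5)

```text
time: 5.15
tool_pos: [530.5, -293.6, 0.5]
tcp_rot: [-179.9, 0.1, 178.2]
ft_force: [-0.7, 1.3, 5.6]
finger_gap: 13.9
grip_force: 40.2
```

```bash
python3 -c "
from h import *
go(527.5,56.3,45,179.4)"
```

```text
t 5.15 shift [ 14.  349.6 -44.9] turn [-0.0012  0.0019 -0.0212] len 353.0 1.2
```

>>> jog_arm([
  [[0, 0, -45], [0, 0, 0]],
  [[14, 350, -45], [0, 0, -0.021]],
  [[14, 350, -45], [0, 0, -0.021]],
  [[14, 350, -45], [0, 0, -0.021]],
  [[14, 350, -45], [0, 0, -0.021]],
  [[14, 350, -45], [0, 0, -0.021]],
  [[14, 350, -45], [0, 0, -0.021]],
  [[14, 350, -45], [0, 0, -0.021]],
  [[14, 350, -45], [0, 0, -0.021]],
  [[14, 350, -45], [0, 0, -0.021]],
])

```text
time: 6.15
tool_pos: [526.5, 58.0, 44.0]
tcp_rot: [-179.9, 0.0, 179.6]
ft_force: [-0.9, 1.0, 0.1]
finger_gap: 13.9
grip_force: 39.3
```

>>> jog_arm([
  [[0, 0, 0], [0, 0, 0]],
  [[0, 0, 0], [0, 0, 0]],
  [[0, 0, 0], [0, 0, 0]],
])

```text
time: 6.45
tool_pos: [527.1, 55.4, 44.3]
tcp_rot: [-179.9, 0.0, 179.3]
ft_force: [1.0, 0.7, 0.1]
finger_gap: 14.0
grip_force: 39.3
```

Run:
```python
from h import *
go(527.5,56.3,4.5,179.4)
snap('wrist','wq')
```

```text
t 6.45 shift [-0.3  1.  39.8] turn [-0.0011  0.0008 -0.0025] len 40.0 0.2
```

View pics/wq.png

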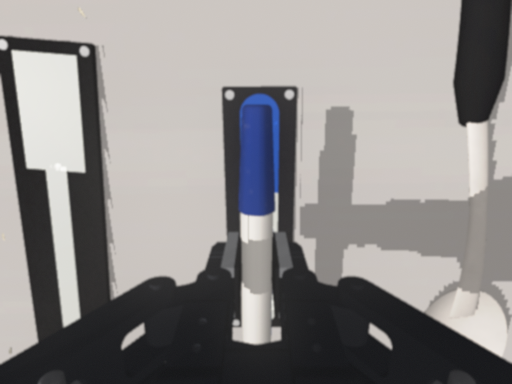

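Pen cap is at column 257 and the outline centre at 259.5, so it needs about +1.5 mm in y. Lower and release.

>>> jog_arm([
  [[-0.3, 1.5, 25], [0, 0, -0.002]],
  [[-0.3, 1.5, 35], [0, 0, -0.002]],
  [[-0.3, 1.5, 39.5], [0, 0, -0.002]],
  [[-0.3, 1.5, 39.5], [0, 0, -0.002]],
  [[-0.3, 1.5, 39.5], [0, 0, -0.002]],
  [[-0.3, 1.5, 39.5], [0, 0, -0.002]],
])

```text
time: 7.1
tool_pos: [527.6, 58.1, 5.1]
tcp_rot: [-179.9, 0.1, 179.5]
ft_force: [0.0, 0.4, -0.1]
finger_gap: 14.1
grip_force: 39.3
```

>>> jog_arm([
  [[0, 0, 0], [0, 0, 0]],
  [[0, 0, 0], [0, 0, 0]],
  [[0, 0, 0], [0, 0, 0]],
  [[0, 0, -45], [0, 0, 0]],
  [[0, 0, -90], [0, 0, 0]],
  [[0, 0, -90], [0, 0, 0]],
  [[0, 0, -90], [0, 0, 0]],
], grip=32)

```text
time: 7.8
tool_pos: [528.8, 58.4, 96.7]
tcp_rot: [-179.9, 0.3, 179.5]
ft_force: [0.0, 0.6, 0.4]
finger_gap: 31.9
grip_force: 0.0
```

Run:
```python
from h import *
snap('wrist','wr')
```

```text
(no output)
```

View pics/wr.png

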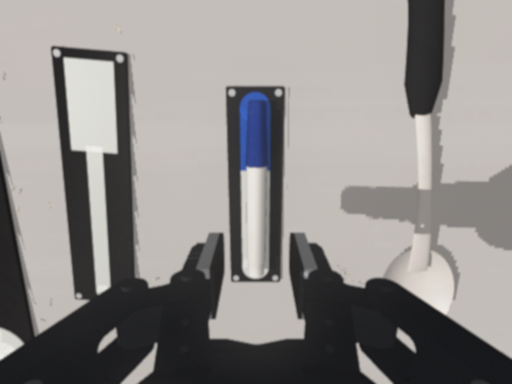

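Pen lies centred inside its outline (cap columns 245-268, outline 240-271). Thermometer next.

```bash
cat >> h.py <<'E'
def rect(f,cond,x0,x1,y0,y1,z,amin=100,s=4):
    t=wtop(f,x0,x1,y0,y1,s,z).astype(int);B,G,R=t[...,0],t[...,1],t[...,2]
    m=(eval(cond)*255).astype(np.uint8)
    for c in cv2.findContours(cv2.morphologyEx(m,cv2.MORPH_CLOSE,np.ones((9,9))),cv2.RETR_EXTERNAL,cv2.CHAIN_APPROX_NONE)[0]:
        if cv2.contourArea(c)<amin*s*s: continue
        (u,v),wh,a=cv2.minAreaRect(c); print('xy',round(x1-v/s,1),round(y1-u/s,1),'wh',np.round(np.array(wh)/s,1),'ang',round(a,1))
E
python3 -c "
from h import *
go(472,291,80,180)"
```

```text
t 7.85 shift [ 57.4 232.2  14.6] turn [-0.001   0.0016 -0.0087] len 240.0 0.5
```

>>> jog_arm([
  [[57, 232, 14], [0, 0, -0.009]],
  [[57, 232, 14], [0, 0, -0.009]],
  [[57, 232, 14], [0, 0, -0.009]],
  [[57, 232, 14], [0, 0, -0.009]],
  [[57, 232, 14], [0, 0, -0.009]],
  [[57, 232, 14], [0, 0, -0.009]],
  [[57, 232, 14], [0, 0, -0.009]],
  [[57, 232, 14], [0, 0, -0.009]],
  [[57, 232, 14], [0, 0, -0.009]],
], grip=50)

```text
time: 8.75
tool_pos: [472.5, 289.5, 80.0]
tcp_rot: [-179.9, 0.0, 179.9]
ft_force: [0.4, 0.3, 0.0]
finger_gap: 50.1
grip_force: 0.0
```

Run:
```python
from h import *
snap('wrist','wt');f=np.load('pics/wt.npz')
rect(f,'(B>R+35)&(B>60)',400,560,230,350,12)
go(472,291,3,180)
```

```text
xy 461.0 290.2 wh [56. 25.] ang 90.0
t 8.8 shift [ 0.7  1.6 77.3] turn [-0.0014  0.0005 -0.0016] len 77.0 0.1
```

View pics/wt.png

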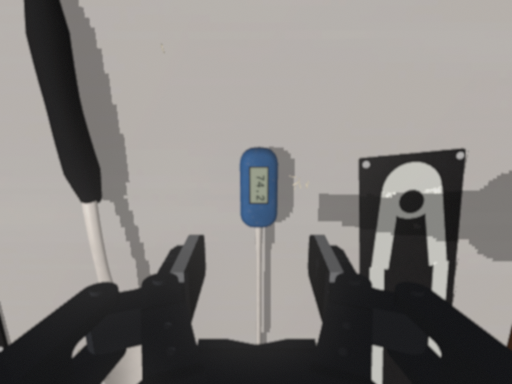

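Body at (258,187), between the fingers. The fit gives its centre at (461.0, 290.2). Descend.

>>> jog_arm([
  [[0.5, 0.7, 40], [0, 0, 0]],
  [[0.5, 0.7, 68], [0, 0, 0]],
  [[0.5, 0.7, 78], [0, 0, 0]],
  [[0.5, 0.7, 78], [0, 0, 0]],
  [[0.5, 0.7, 78], [0, 0, 0]],
])

```text
time: 9.3
tool_pos: [473.0, 291.4, 3.9]
tcp_rot: [-180.0, 0.1, 180.0]
ft_force: [0.3, -0.6, -0.3]
finger_gap: 49.7
grip_force: 0.0
```

>>> jog_arm([
  [[0, 0, 0], [0, 0, 0]],
  [[0, 0, 0], [0, 0, 0]],
  [[0, 0, 0], [0, 0, 0]],
  [[0, 0, 0], [0, 0, 0]],
  [[0, 0, 0], [0, 0, 0]],
], grip=12)

```text
time: 9.8
tool_pos: [473.5, 292.1, 4.7]
tcp_rot: [180.0, 0.2, -180.0]
ft_force: [-0.6, -1.0, 6.7]
finger_gap: 24.4
grip_force: 39.6
```

Run:
```python
from h import *
f=np.load('pics/wr.npz')
rect(f,'np.minimum(np.minimum(B,G),R)>120',430,640,-110,-30,4,400)
f=np.load('pics/wR.npz')
t=wtop(f,380,630,-110,-10,6,4); cv2.imwrite('pics/tm.png',t)
```

```text
xy 524.6 -37.2 wh [172.8  14.5] ang 90.0
xy 523.7 -65.7 wh [ 35.1 189.3] ang 5.1
xy 534.5 -96.1 wh [ 27.2 208.5] ang -0.0
```

View pics/tm.png

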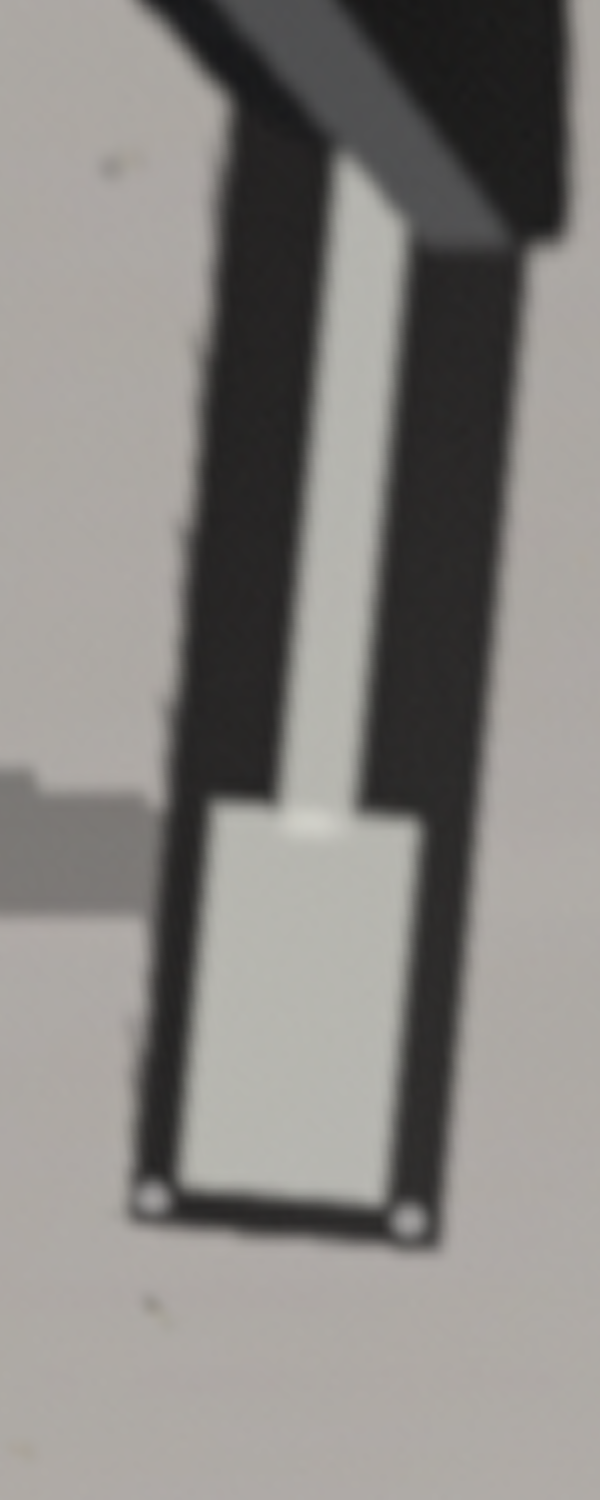

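The thermometer mat's outline fits at centre (524, −65.7), angle 5.1° (direction 174.9°), body end toward the robot. (That crop was taller than allowed; I'll keep later ones small.) Carry the thermometer.

```bash
python3 -c "
from h import *
go(475.5,-61.4,80,174.9)"
```

```text
t 9.8 shift [  -2.2 -353.5  -75.4] turn [0.0005 0.0041 0.0894] len 361.0 5.1
```

>>> jog_arm([
  [[0, 0, -45], [0, 0, 0]],
  [[0, 0, -75], [0, 0, 0]],
  [[-2, -353, -75], [0, 0.004, 0.089]],
  [[-2, -353, -75], [0, 0.004, 0.089]],
  [[-2, -353, -75], [0, 0.004, 0.089]],
  [[-2, -353, -75], [0, 0.004, 0.089]],
  [[-2, -353, -75], [0, 0.004, 0.089]],
  [[-2, -353, -75], [0, 0.004, 0.089]],
  [[-2, -353, -75], [0, 0.004, 0.089]],
  [[-2, -353, -75], [0, 0.004, 0.089]],
])

```text
time: 10.8
tool_pos: [474.4, -66.9, 79.2]
tcp_rot: [-179.8, -0.0, 174.6]
ft_force: [0.3, -0.3, -1.2]
finger_gap: 24.3
grip_force: 40.0
```

>>> jog_arm([
  [[-2, 0, 0], [0, 0, 0]],
  [[-2, 0, 0], [0, 0, 0]],
  [[-2, 0, 0], [0, 0, 0]],
  [[-2, 0, 0], [0, 0, 0]],
  [[-2, 0, 0], [0, 0, 0]],
])

```text
time: 11.3
tool_pos: [476.0, -60.6, 77.9]
tcp_rot: [-179.9, -0.2, 175.0]
ft_force: [0.5, 0.2, -1.6]
finger_gap: 24.4
grip_force: 40.0
```

Run:
```python
from h import *
go(475.5,-61.4,8.5,174.9)
snap('wrist','wu')
```

```text
t 11.3 shift [ 0.2 -0.7 69.4] turn [-0.001  -0.0031  0.0021] len 69.0 0.2
```

View pics/wu.png

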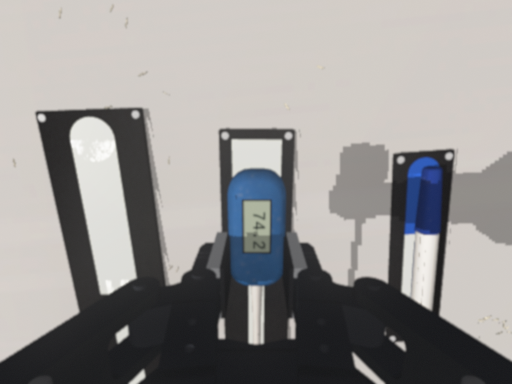

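Body and mat are both centred at column 257, so it's aligned. Lower and release.

>>> jog_arm([
  [[0, -0.3, 40], [0, -0.003, 0.002]],
  [[0, -0.3, 60], [0, -0.003, 0.002]],
  [[0, -0.3, 69], [0, -0.003, 0.002]],
  [[0, -0.3, 69], [0, -0.003, 0.002]],
  [[0, -0.3, 69], [0, -0.003, 0.002]],
  [[0, -0.3, 69], [0, -0.003, 0.002]],
])

```text
time: 11.95
tool_pos: [476.2, -62.0, 9.5]
tcp_rot: [-179.9, 0.1, 174.8]
ft_force: [-0.5, -0.2, -0.1]
finger_gap: 24.6
grip_force: 41.0
```

>>> jog_arm([
  [[0, 0, 0], [0, 0, 0]],
  [[0, 0, 0], [0, 0, 0]],
  [[0, 0, 0], [0, 0, 0]],
  [[0, 0, -45], [0, 0, 0]],
  [[0, 0, -90], [0, 0, 0]],
  [[0, 0, -100], [0, 0, 0]],
  [[0, 0, -100], [0, 0, 0]],
  [[0, 0, -100], [0, 0, 0]],
], grip=42)

```text
time: 12.75
tool_pos: [475.2, -61.8, 108.1]
tcp_rot: [-179.9, -0.0, 174.8]
ft_force: [0.1, 0.2, -1.4]
finger_gap: 41.8
grip_force: 0.0
```

Run:
```python
from h import *
snap('wrist','wv');f=np.load('pics/wv.npz')
rect(f,'(B>R+35)&(B>60)',400,620,-110,0,14)
go(525,-415,180,180)
```

```text
xy 463.4 -61.4 wh [25.6 56.5] ang 5.0
t 12.8 shift [ -82.1 -347.4  -72.7] turn [-0.0007 -0.0025 -0.0908] len 364.0 5.2
```

>>> jog_arm([
  [[0, -347, -73], [0, -0.002, -0.091]],
  [[0, -347, -73], [0, -0.002, -0.091]],
  [[0, -347, -73], [0, -0.002, -0.091]],
  [[0, -347, -73], [0, -0.002, -0.091]],
  [[0, -347, -73], [0, -0.002, -0.091]],
  [[0, -347, -73], [0, -0.002, -0.091]],
  [[0, -347, -73], [0, -0.002, -0.091]],
  [[0, -347, -73], [0, -0.002, -0.091]],
  [[0, -347, -73], [0, -0.002, -0.091]],
  [[0, -347, -73], [0, -0.002, -0.091]],
], grip=80)

```text
time: 13.8
tool_pos: [443.7, -405.9, 180.1]
tcp_rot: [179.9, -0.0, -180.0]
ft_force: [0.7, 0.2, -0.3]
finger_gap: 79.8
grip_force: 0.0
```

>>> jog_arm([
  [[0, 0, 0], [0, 0, 0]],
  [[0, 0, 0], [0, 0, 0]],
  [[0, 0, 0], [0, 0, 0]],
])

```text
time: 14.1
tool_pos: [444.6, -406.4, 182.3]
tcp_rot: [-179.9, 0.1, -179.9]
ft_force: [-0.4, 0.1, 0.8]
finger_gap: 80.2
grip_force: 0.0
```

```bash
cat >> h.py <<'E'
def hmap(f,z0,z1,x0,x1,y0,y1,s=2):
    K,P=wcam(f);d=f['d'];v,u=np.nonzero(d>0);z=d[v,u]
    q=np.c_[(u-K[0,2])/K[0,0]*z,(v-K[1,2])/K[1,1]*z,z]@P[:3,:3].T+P[:3,3]
    k=(q[:,2]>z0)&(q[:,2]<z1)&(q[:,0]>x0)&(q[:,0]<x1)&(q[:,1]>y0)&(q[:,1]<y1)
    return q[k]
E
python3 - <<'E'
from h import *
s=r.sense();print(s['tool_pos'],s['tcp_rot'])
snap('wrist','wx');f=np.load('pics/wx.npz')
q=hmap(f,8,40,350,720,-500,-350)
for x in range(400,690,12):
    p=q[abs(q[:,0]-x)<2]
    if len(p): print(x,len(p),'y',np.sort(p[:,1])[[0,-1]].round(1),'zmax',p[:,2].max().round(1),'gap', [round(a,1) for i,a in enumerate(np.sort(p[:,1])[:-1]) if np.sort(p[:,1])[i+1]-a>10], q[:,0].min().round(1))
E
```

```text
[ 444.62483832 -406.41309845  182.29587121] [-1.79941246e+02  1.10672035e-01 -1.79908065e+02]
412 34 y [-418.2 -396.4] zmax 19.8 gap [] 409.1
424 13 y [-422.9 -390.7] zmax 19.3 gap [np.float64(-422.1)] 409.1
436 9 y [-423.3 -392.4] zmax 19.5 gap [np.float64(-422.0)] 409.1
448 10 y [-424.3 -392.2] zmax 19.0 gap [np.float64(-423.5)] 409.1
460 15 y [-427.8 -389.7] zmax 18.4 gap [np.float64(-425.6)] 409.1
472 23 y [-430.3 -388.5] zmax 17.4 gap [np.float64(-427.6)] 409.1
484 16 y [-431.5 -388.3] zmax 18.2 gap [np.float64(-429.4)] 409.1
496 22 y [-433.8 -387. ] zmax 17.5 gap [np.float64(-431.2)] 409.1
508 15 y [-435.1 -386.8] zmax 17.2 gap [np.float64(-432.8)] 409.1
520 14 y [-436.4 -386.7] zmax 18.0 gap [np.float64(-434.2)] 409.1
532 54 y [-498.2 -385.2] zmax 25.2 gap [np.float64(-495.1), np.float64(-436.2)] 409.1
544 54 y [-497.7 -385. ] zmax 26.3 gap [np.float64(-492.8), np.float64(-437.1)] 409.1
556 39 y [-498.3 -384.8] zmax 25.7 gap [np.float64(-493.7), np.float64(-438.2)] 409.1
568 16 y [-498.7 -384.7] zmax 26.0 gap [np.float64(-498.1), np.float64(-439.4)] 409.1
580 15 y [-442.3 -385.6] zmax 17.3 gap [np.float64(-440.2)] 409.1
592 16 y [-443.8 -385.3] zmax 17.3 gap [np.float64(-441.1)] 409.1
604 9 y [-442.4 -385.1] zmax 18.5 gap [np.float64(-441.9)] 409.1
616 10 y [-442.6 -387.6] zmax 20.9 gap [np.float64(-442.4)] 409.1
628 9 y [-444.  -388.5] zmax 19.7 gap [np.float64(-442.9)] 409.1
640 14 y [-444.2 -388.4] zmax 20.4 gap [np.float64(-443.4)] 409.1
652 2 y [-390.2 -390.1] zmax 9.7 gap [] 409.1
```

View pics/wx.png

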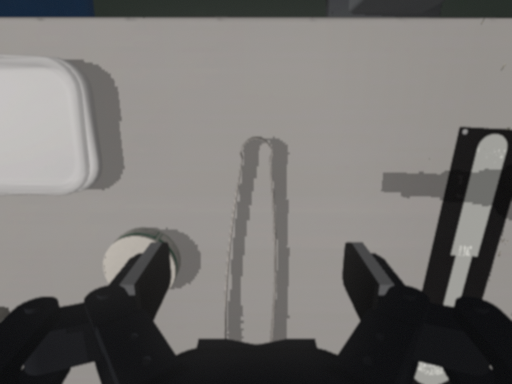

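Tongs bend is at (265,138) with arms running down the image, and the label roll is at (140,262), clear of the fingers. The depth map gives the tongs' middle at (537.5, −411.6) and direction 177.5°.

```bash
python3 -c "
from h import *
go(537.5,-411.6,50,177.5)"
```

```text
t 14.15 shift [-92.7  -4.9 132.6] turn [-0.0012  0.002   0.045 ] len 162.0 2.6
```

>>> jog_arm([
  [[-93, -5, 133], [-0.001, 0.002, 0.045]],
  [[-93, -5, 133], [-0.001, 0.002, 0.045]],
  [[-93, -5, 133], [-0.001, 0.002, 0.045]],
  [[-93, -5, 133], [-0.001, 0.002, 0.045]],
  [[-93, -5, 133], [-0.001, 0.002, 0.045]],
  [[-93, -5, 133], [-0.001, 0.002, 0.045]],
  [[-93, -5, 133], [-0.001, 0.002, 0.045]],
  [[-93, -5, 133], [-0.001, 0.002, 0.045]],
], grip=74)

```text
time: 14.95
tool_pos: [538.1, -414.0, 52.7]
tcp_rot: [-179.8, 0.2, 177.4]
ft_force: [0.1, 0.6, 1.0]
finger_gap: 73.9
grip_force: 0.0
```

```bash
python3 -c "
from h import *
go(537.5,-411.6,2,177.5)"
```

```text
t 14.95 shift [ 0.9  2.5 50.7] turn [-0.003   0.0032 -0.0019] len 51.0 0.3
```

>>> jog_arm([
  [[0.5, 2, 25], [0, 0.002, 0]],
  [[0.5, 2, 42], [0, 0.002, 0]],
  [[0.5, 2, 48.5], [0, 0.002, 0]],
  [[0.5, 2, 48.5], [0, 0.002, 0]],
  [[0.5, 2, 48.5], [0, 0.002, 0]],
  [[0.5, 2, 48.5], [0, 0.002, 0]],
])

```text
time: 15.55
tool_pos: [537.8, -411.2, 2.3]
tcp_rot: [-179.9, -0.0, 177.4]
ft_force: [0.1, -0.2, -0.2]
finger_gap: 73.8
grip_force: 0.0
```

>>> jog_arm([
  [[0, 0, 0], [0, 0, 0]],
  [[0, 0, 0], [0, 0, 0]],
  [[0, 0, 0], [0, 0, 0]],
  [[0, 0, 0], [0, 0, 0]],
  [[0, 0, 0], [0, 0, 0]],
], grip=45)

```text
time: 16.05
tool_pos: [537.7, -411.1, 2.3]
tcp_rot: [-179.9, -0.0, 177.4]
ft_force: [-1.5, 1.2, 5.4]
finger_gap: 50.6
grip_force: 41.1
```

Run:
```python
from h import *
f=np.load('pics/wt.npz')
rect(f,'B<75',420,520,340,430,4,300)
f=np.load('pics/wL.npz')
cv2.imwrite('pics/tgm.png',cv2.resize(wtop(f,420,620,350,460,3,4),None,fx=1,fy=1))
print(r.sense()['tool_pos'])
```

```text
xy 477.7 399.0 wh [80.  69.8] ang 84.6
xy 501.5 406.0 wh [37. 28.] ang 90.0
[ 537.70086695 -411.05773435    2.28054779]
```

View pics/tgm.png

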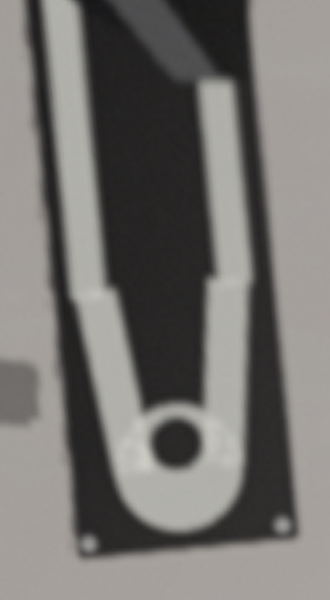

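Mat bend end is at the bottom of the crop, corners (82,555) and (297,537), tilted about 5.4°. I'll carry the tongs to a spot beside the mat and refine there.

```bash
python3 -c "
from h import *
go(520,230,150,180)
K=1/1.5625
H=np.linalg.inv(homog('scene'))
for u,v in((250,183),(316,152),(328,172),(262,200)):
    p=H@[u*.64,v*.64,1];print((p[:2]/p[2]).round())
"
```

```text
t 16.05 shift [  46.5  639.4 -148.4] turn [-0.0012 -0.0008 -0.0448] len 658.0 2.6
[485. 583.]
[693. 585.]
[673. 495.]
[477. 507.]
```

>>> jog_arm([
  [[0, 0, -45], [0, 0, 0]],
  [[0, 0, -90], [0, 0, 0]],
  [[46, 639, -148], [0, 0, -0.045]],
  [[46, 639, -148], [0, 0, -0.045]],
  [[46, 639, -148], [0, 0, -0.045]],
  [[46, 639, -148], [0, 0, -0.045]],
  [[46, 639, -148], [0, 0, -0.045]],
  [[46, 639, -148], [0, 0, -0.045]],
  [[46, 639, -148], [0, 0, -0.045]],
  [[46, 639, -148], [0, 0, -0.045]],
], force=60)

```text
time: 17.05
tool_pos: [526.0, -10.4, 127.3]
tcp_rot: [-180.0, -0.1, 180.0]
ft_force: [1.0, 0.8, -0.9]
finger_gap: 50.1
grip_force: 62.5
```

```bash
python3 -c "
from h import *
go(520,230,150,180)
"
```

```text
t 17.05 shift [  6.1 240.4 -22.7] turn [-0.0001 -0.0018 -0.    ] len 242.0 0.1
```

>>> jog_arm([
  [[6, 240, -23], [0, 0, 0]],
  [[6, 240, -23], [0, 0, 0]],
  [[6, 240, -23], [0, 0, 0]],
  [[6, 240, -23], [0, 0, 0]],
  [[6, 240, -23], [0, 0, 0]],
  [[6, 240, -23], [0, 0, 0]],
  [[6, 240, -23], [0, 0, 0]],
  [[6, 240, -23], [0, 0, 0]],
  [[6, 240, -23], [0, 0, 0]],
])

```text
time: 17.95
tool_pos: [520.6, 226.3, 149.8]
tcp_rot: [-180.0, -0.1, 179.9]
ft_force: [-0.5, -0.6, -0.7]
finger_gap: 49.7
grip_force: 62.6
```

Run:
```python
from h import *
s=r.sense();print(s['tool_pos'],s['tcp_rot'],s['qd'].round(1))
snap('wrist','wy');f=np.load('pics/wy.npz')
rect(f,'B<75',400,760,320,470,4,300,2)
# mat edges per x row
t=wtop(f,420,740,330,470,4,4).max(2)
for x in range(430,720,20):
    k=np.nonzero(t[int((740-x)*4)]<75)[0]
    if len(k): print(x,470-k[0]/4,470-k[-1]/4)
# held tongs in tool frame: depth
K,P=wcam(f);q=hmap(f,110,190,380,720,150,310)
for x in range(390,660,20):
    p=np.sort(q[abs(q[:,0]-x)<3][:,1])
    if len(p): print('tong',x,p[0].round(1),p[-1].round(1))
print(q[:,0].min(), q[q[:,0]<420][:,2].max() if (q[:,0]<420).any() else '')
```

```text
[520.60903869 226.31370718 149.76156069] [-1.79967476e+02 -1.48021938e-01  1.79916176e+02] [-0.2 -0.2 -0.   0.1  0.1  0.1]
xy 472.0 454.5 wh [ 31. 143.] ang 0.0
xy 597.8 395.2 wh [324.5 149.5] ang 90.0
430 470.0 445.25
450 470.0 361.25
470 470.0 363.25
490 470.0 365.25
510 470.0 367.25
530 470.0 368.5
550 444.5 371.0
570 445.75 373.0
590 447.75 374.75
610 449.75 377.0
630 451.5 330.25
650 453.25 330.25
670 455.25 330.25
690 470.0 330.25
710 470.0 330.25
tong 430 209.3 242.8
tong 450 205.3 246.2
tong 470 203.1 248.2
tong 490 201.3 250.6
tong 510 194.3 258.0
tong 530 200.8 251.6
tong 550 198.2 254.7
tong 570 199.6 255.6
413.7797819210918 167.26854249518445
```

Run:
```python
from h import *
f=np.load('pics/wy.npz');t=wtop(f,420,480,350,440,4,4).max(2)
for y in range(366,430,6):
    k=np.nonzero(t[:,int((440-y)*4)]<75)[0]
    if len(k): print(y,480-k[-1]/4)
go(574.8,410.1,60,185.4)
```

```text
366 448.5
372 441.0
378 440.0
384 439.5
390 438.75
396 438.75
402 438.0
408 437.75
414 437.0
420 436.25
426 435.75
t 18.0 shift [-54.1 183.9  89.6] turn [-0.0003 -0.0025 -0.0959] len 212.0 5.5
```

>>> jog_arm([
  [[-55, 184, 90], [0, -0.002, -0.096]],
  [[-55, 184, 90], [0, -0.002, -0.096]],
  [[-55, 184, 90], [0, -0.002, -0.096]],
  [[-55, 184, 90], [0, -0.002, -0.096]],
  [[-55, 184, 90], [0, -0.002, -0.096]],
  [[-55, 184, 90], [0, -0.002, -0.096]],
  [[-55, 184, 90], [0, -0.002, -0.096]],
  [[-55, 184, 90], [0, -0.002, -0.096]],
  [[-55, 184, 90], [0, -0.002, -0.096]],
  [[-55, 184, 90], [0, -0.002, -0.096]],
])

```text
time: 19.0
tool_pos: [576.1, 411.0, 61.5]
tcp_rot: [180.0, 0.1, -174.6]
ft_force: [0.3, 0.3, -2.0]
finger_gap: 49.8
grip_force: 62.8
```

Run:
```python
from h import *
go(575.5,410.1,6.8,185.4)
```

```text
t 19.0 shift [ 0.8 -0.9 54.6] turn [0.0007 0.0016 0.0008] len 55.0 0.1
```

>>> jog_arm([
  [[0.6, -0.7, 30], [0, 0.001, 0.001]],
  [[0.6, -0.7, 45], [0, 0.001, 0.001]],
  [[0.6, -0.7, 53], [0, 0.001, 0.001]],
  [[0.6, -0.7, 53], [0, 0.001, 0.001]],
  [[0.6, -0.7, 53], [0, 0.001, 0.001]],
  [[0.6, -0.7, 53], [0, 0.001, 0.001]],
])

```text
time: 19.6
tool_pos: [574.9, 411.0, 7.2]
tcp_rot: [180.0, -0.1, -174.5]
ft_force: [-0.9, 0.1, -1.2]
finger_gap: 50.1
grip_force: 62.8
```

>>> jog_arm([
  [[0, 0, 0], [0, 0, 0]],
  [[0, 0, 0], [0, 0, 0]],
  [[0, 0, 0], [0, 0, 0]],
  [[0, 0, -30], [0, 0, 0]],
  [[0, 0, -75], [0, 0, 0]],
  [[100, 0, -120], [0, 0, 0]],
  [[100, 0, -120], [0, 0, 0]],
  [[100, 0, -120], [0, 0, 0]],
  [[100, 0, -120], [0, 0, 0]],
  [[100, 0, -120], [0, 0, 0]],
], grip=66)

```text
time: 20.6
tool_pos: [476.1, 401.5, 127.2]
tcp_rot: [180.0, -0.0, -174.5]
ft_force: [0.3, 0.1, 0.4]
finger_gap: 66.0
grip_force: 0.0
```

Run:
```python
from h import *
s=r.sense();print(s['tool_pos'])
snap('wrist','wz');f=np.load('pics/wz.npz')
t=wtop(f,420,740,330,470,4,4).max(2)
q=hmap(f,10,45,380,720,340,470)
for x in range(430,720,20):
    k=np.nonzero(t[int((740-x)*4)]<75)[0]; p=np.sort(q[abs(q[:,0]-x)<3][:,1])
    if len(k) and len(p): print(x,'mat',470-k[0]/4,470-k[-1]/4,'tongs',p[0].round(1),p[-1].round(1),((p[0]+p[-1])/2).round(1))
print(q[:,0].min(),q[:,0].max(),q[:,2].max())
```

```text
[476.11694294 401.54879307 127.18798385]
450 mat 435.0 363.0 tongs 387.1 411.7 399.4
470 mat 436.75 365.0 tongs 384.8 415.3 400.0
490 mat 438.75 367.0 tongs 384.8 420.1 402.5
510 mat 440.75 368.75 tongs 383.3 425.4 404.3
530 mat 442.75 370.75 tongs 383.1 429.5 406.3
550 mat 444.75 330.25 tongs 383.4 433.5 408.5
570 mat 446.75 330.25 tongs 383.9 437.0 410.4
590 mat 448.5 330.25 tongs 384.4 440.4 412.4
610 mat 450.5 330.25 tongs 385.9 442.7 414.3
630 mat 452.5 330.25 tongs 387.2 389.2 388.2
446.8476583306782 628.0198144612552 24.011159832356356
```

Tongs are centred on their mat: midlines agree within 0.5 mm with the same slope. Now the spoon.

Run:
```python
from h import *
go(480,188,170,186)
```

```text
t 20.65 shift [  16.5 -212.7  -43.3] turn [-0.0002 -0.0008 -0.0099] len 218.0 0.6
```

>>> jog_arm([
  [[16, -213, -43], [0, 0, -0.01]],
  [[16, -213, -43], [0, 0, -0.01]],
  [[16, -213, -43], [0, 0, -0.01]],
  [[16, -213, -43], [0, 0, -0.01]],
  [[16, -213, -43], [0, 0, -0.01]],
  [[16, -213, -43], [0, 0, -0.01]],
  [[16, -213, -43], [0, 0, -0.01]],
  [[16, -213, -43], [0, 0, -0.01]],
  [[16, -213, -43], [0, 0, -0.01]],
], grip=50)

```text
time: 21.55
tool_pos: [479.6, 188.8, 169.4]
tcp_rot: [180.0, -0.1, -173.9]
ft_force: [-0.7, 0.6, 0.4]
finger_gap: 49.9
grip_force: 0.0
```

Run:
```python
from h import *
s=r.sense();print(s['tool_pos'],s['tcp_rot'])
snap('wrist','xa');f=np.load('pics/xa.npz')
q=hmap(f,7,60,300,720,120,270)
print(q[:,0].min(),q[:,0].max())
for x in range(330,690,15):
    p=q[abs(q[:,0]-x)<3]; y=np.sort(p[:,1])
    if len(y): print(x,y[0].round(1),y[-1].round(1),((y[0]+y[-1])/2).round(1),p[:,2].max().round(1))
```

```text
[479.5832053  188.774413   169.42797513] [ 1.79998555e+02 -1.23856126e-01 -1.73901435e+02]
337.5064278281984 651.645615381849
345 150.3 170.4 160.3 17.4
360 149.7 173.8 161.8 21.4
375 151.1 174.6 162.9 22.8
390 153.4 176.1 164.7 25.9
405 155.5 176.8 166.2 24.4
420 156.8 179.2 168.0 25.1
435 158.0 180.8 169.4 24.6
450 159.2 182.7 171.0 23.0
465 164.3 180.7 172.5 20.5
480 169.6 179.7 174.7 20.6
495 171.2 181.2 176.2 22.2
510 173.5 182.8 178.1 23.1
525 174.9 184.2 179.5 23.6
540 175.1 186.8 180.9 24.1
555 176.5 189.1 182.8 21.9
570 177.8 193.7 185.7 19.9
585 164.2 211.3 187.7 17.1
600 159.0 217.4 188.2 14.4
615 158.8 218.6 188.7 14.2
630 163.1 216.2 189.7 14.8
645 172.0 208.7 190.3 15.4
```

Run:
```python
from h import *
go(494.8,176.2,60,185.9)
```

```text
t 21.6 shift [-14.  -14.1 109.5] turn [ 0.     -0.002   0.0036] len 111.0 0.2
```

>>> jog_arm([
  [[-14, -14, 109], [0, -0.002, 0.003]],
  [[-14, -14, 109], [0, -0.002, 0.003]],
  [[-14, -14, 109], [0, -0.002, 0.003]],
  [[-14, -14, 109], [0, -0.002, 0.003]],
  [[-14, -14, 109], [0, -0.002, 0.003]],
  [[-14, -14, 109], [0, -0.002, 0.003]],
], grip=45)

```text
time: 22.2
tool_pos: [497.1, 176.4, 64.1]
tcp_rot: [180.0, 0.3, -174.1]
ft_force: [0.6, 0.5, -0.6]
finger_gap: 44.9
grip_force: 0.0
```

Run:
```python
from h import *
go(494.8,176.2,2.5,185.9)
```

```text
t 22.2 shift [ 2.6  0.  61.5] turn [ 0.0008  0.0055 -0.0002] len 62.0 0.3
```

>>> jog_arm([
  [[0.8, 0, 30], [0, 0.002, 0]],
  [[0.8, 0, 50], [0, 0.002, 0]],
  [[0.8, 0, 57.5], [0, 0.002, 0]],
  [[0.8, 0, 57.5], [0, 0.002, 0]],
  [[0.8, 0, 57.5], [0, 0.002, 0]],
  [[0.8, 0, 57.5], [0, 0.002, 0]],
])

```text
time: 22.8
tool_pos: [495.8, 175.8, 5.4]
tcp_rot: [180.0, 0.1, -174.1]
ft_force: [-0.5, 0.3, -1.2]
finger_gap: 45.1
grip_force: 0.0
```

>>> jog_arm([
  [[0, 0, 0], [0, 0, 0]],
  [[0, 0, 0], [0, 0, 0]],
  [[0, 0, 0], [0, 0, 0]],
  [[0, 0, 0], [0, 0, 0]],
  [[0, 0, 0], [0, 0, 0]],
], grip=2, force=70)

```text
time: 23.3
tool_pos: [494.8, 175.5, 4.2]
tcp_rot: [180.0, -0.0, -174.1]
ft_force: [-1.8, 1.1, 6.1]
finger_gap: 7.2
grip_force: 68.5
```

Run:
```python
from h import *
go(500,80,140,180)
for n in('wx','wR','wu'):
    f=np.load(f'pics/{n}.npz');print(n);t=wtop(f,400,740,-240,-110,4,4).max(2)
    for x in range(410,730,20):
        k=np.nonzero(t[int((740-x)*4)]<70)[0]
        if len(k) and (k[-1]-k[0])/4<78: print(x,-110-k[0]/4,-110-k[-1]/4,(-110-(k[0]+k[-1])/8))
    for y in range(-200,-140,10):
        k=np.nonzero(t[:,int((-110-y)*4)]<70)[0]
        if len(k): print('y',y,740-k[-1]/4)
```

```text
t 23.3 shift [   4.6  -95.5 -135.8] turn [ 0.0002 -0.0002  0.1022] len 166.0 5.9
wx
y -200 400.5
y -190 401.0
y -180 401.5
y -170 402.0
y -160 402.25
y -150 400.25
wR
410 -138.75 -202.25 -170.5
430 -134.25 -203.25 -168.75
450 -135.25 -204.5 -169.875
470 -136.5 -205.25 -170.875
490 -137.25 -206.5 -171.875
510 -138.5 -207.5 -173.0
530 -139.5 -208.5 -174.0
550 -140.5 -209.5 -175.0
570 -141.75 -210.5 -176.125
590 -142.75 -211.5 -177.125
610 -143.75 -212.5 -178.125
630 -144.75 -213.5 -179.125
650 -145.75 -214.5 -180.125
670 -147.25 -215.75 -181.5
690 -148.0 -216.75 -182.375
710 -149.0 -217.75 -183.375
y -200 407.75
y -190 401.75
y -180 402.0
y -170 402.75
y -160 403.25
y -150 403.75
wu
450 -134.0 -204.25 -169.125
470 -135.0 -205.25 -170.125
490 -136.0 -206.25 -171.125
510 -137.0 -207.25 -172.125
y -200 400.75
y -190 401.25
y -180 401.75
y -170 402.5
y -160 402.75
y -150 403.5
```

Run:
```python
from h import *
go(570.4,-175.8,110,177)
```

```text
t 23.3 shift [ -39.4 -357.2 -105.9] turn [ 0.0002 -0.0002  0.1546] len 375.0 8.9
```

>>> jog_arm([
  [[0, 0, -40], [0, 0, 0]],
  [[0, 0, -85], [0, 0, 0]],
  [[-39, -357, -106], [0, 0, 0.155]],
  [[-39, -357, -106], [0, 0, 0.155]],
  [[-39, -357, -106], [0, 0, 0.155]],
  [[-39, -357, -106], [0, 0, 0.155]],
  [[-39, -357, -106], [0, 0, 0.155]],
  [[-39, -357, -106], [0, 0, 0.155]],
  [[-39, -357, -106], [0, 0, 0.155]],
  [[-39, -357, -106], [0, 0, 0.155]],
])

```text
time: 24.3
tool_pos: [569.9, -181.2, 109.7]
tcp_rot: [-179.9, -0.0, 176.7]
ft_force: [-0.4, 0.5, -1.5]
finger_gap: 7.7
grip_force: 68.9
```

>>> jog_arm([
  [[0, 0, 0], [0, 0, 0]],
  [[0, 0, 0], [0, 0, 0]],
  [[0, 0, 0], [0, 0, 0]],
  [[0, 0, 0], [0, 0, 0]],
  [[0, 0, 0], [0, 0, 0]],
])

```text
time: 24.8
tool_pos: [569.7, -174.6, 109.6]
tcp_rot: [-180.0, -0.1, 177.1]
ft_force: [1.1, 0.6, -1.4]
finger_gap: 7.6
grip_force: 68.9
```

Run:
```python
from h import *
s=r.sense();print(s['tool_pos'],s['tcp_rot'],s['finger_gap'])
go(570.4,-175.8,8.4,177)
snap('wrist','xb');f=np.load('pics/xb.npz')
q=hmap(f,100,170,400,760,-260,-100)
for x in range(440,760,12):
    p=q[abs(q[:,0]-x)<3]; y=np.sort(p[:,1])
    if len(y): print(x,y[0].round(1),y[-1].round(1),((y[0]+y[-1])/2).round(1),p[:,2].max().round(1))
```

```text
[ 569.65185101 -174.59564393  109.56360968] [-1.79999341e+02 -6.08652686e-02  1.77066055e+02] 7.620521999559637
t 24.8 shift [ -0.9  -1.2 101.2] turn [-0.     -0.0011  0.0012] len 101.0 0.1
464 -181.0 -159.0 -170.0 129.1
476 -181.0 -159.6 -170.3 129.4
488 -181.4 -160.5 -170.9 129.6
500 -182.3 -160.3 -171.3 130.0
512 -183.2 -160.8 -172.0 129.5
524 -184.2 -160.5 -172.3 129.4
536 -181.8 -163.5 -172.6 126.1
548 -179.2 -167.9 -173.5 124.2
560 -216.2 -130.4 -173.3 170.0
572 -214.9 -140.3 -177.6 169.3
584 -181.1 -145.3 -163.2 169.3
596 -181.1 -171.2 -176.1 129.7
608 -181.8 -171.2 -176.5 129.5
```

View pics/xb.png

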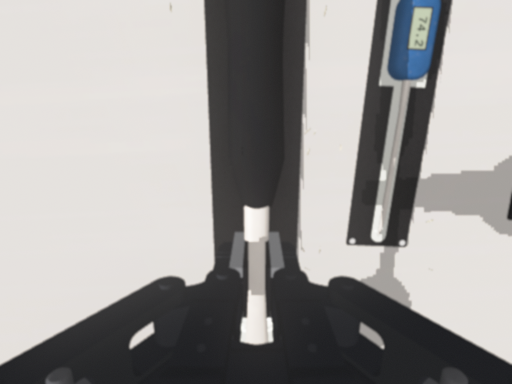

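Spoon handle and mat are both centred on column 256, and the thermometer sits in its outline. Lower and release.

>>> jog_arm([
  [[-0.8, -1, 45], [0, -0.001, 0.004]],
  [[-0.8, -1, 80], [0, -0.001, 0.004]],
  [[-0.8, -1, 95], [0, -0.001, 0.004]],
  [[-0.8, -1, 100.5], [0, -0.001, 0.004]],
  [[-0.8, -1, 100.5], [0, -0.001, 0.004]],
  [[-0.8, -1, 100.5], [0, -0.001, 0.004]],
  [[-0.8, -1, 100.5], [0, -0.001, 0.004]],
])

```text
time: 25.55
tool_pos: [571.3, -177.2, 10.4]
tcp_rot: [-180.0, 0.1, 176.8]
ft_force: [0.6, -0.5, -2.0]
finger_gap: 7.6
grip_force: 69.0
```

>>> jog_arm([
  [[0, 0, 0], [0, 0, 0]],
  [[0, 0, 0], [0, 0, 0]],
  [[0, 0, 0], [0, 0, 0]],
  [[0, 0, -40], [0, 0, 0]],
  [[0, 0, -80], [0, 0, 0]],
  [[100, 0, -130], [0, 0, 0]],
  [[100, 0, -180], [0, 0, 0]],
  [[100, 0, -180], [0, 0, 0]],
  [[100, 0, -180], [0, 0, 0]],
  [[100, 0, -180], [0, 0, 0]],
], grip=36)

```text
time: 26.55
tool_pos: [471.0, -171.6, 190.9]
tcp_rot: [-179.9, 0.2, 176.7]
ft_force: [-0.0, 0.8, -0.3]
finger_gap: 36.1
grip_force: 0.0
```

Run:
```python
from h import *
s=r.sense();print(s['tool_pos'])
snap('wrist','xc');f=np.load('pics/xc.npz')
t=wtop(f,390,745,-240,-110,4,4).max(2)
q=hmap(f,11,60,380,745,-240,-110)
print(q[:,0].min(),q[:,0].max())
for x in range(420,740,20):
    k=np.nonzero(t[int((745-x)*4)]<70)[0]; p=np.sort(q[abs(q[:,0]-x)<3][:,1])
    if len(k) and len(p): print(x,'mat',-110-(k[0]+k[-1])/8,'spoon',((p[0]+p[-1])/2).round(1),(p[-1]-p[0]).round(1))
q=hmap(f,9,40,400,620,-100,90)
f=r.snapshot('scene')[0]
cv2.imwrite('pics/fin.png',f)
```

```text
[ 471.04820958 -171.64815268  190.85027881]
413.4716387766612 683.7255022401259
420 mat -168.0 spoon -168.7 20.0
440 mat -169.0 spoon -169.8 24.3
460 mat -170.125 spoon -171.0 22.5
480 mat -171.0 spoon -172.1 20.8
500 mat -172.125 spoon -172.8 22.1
520 mat -173.25 spoon -173.8 22.4
540 mat -174.125 spoon -174.9 16.2
560 mat -178.25 spoon -176.1 10.1
580 mat -179.5 spoon -176.7 9.1
600 mat -179.0 spoon -177.8 9.2
620 mat -174.875 spoon -179.0 11.5
640 mat -174.875 spoon -180.6 13.0
660 mat -162.375 spoon -181.9 44.2
680 mat -162.875 spoon -181.6 54.6
```

```bash
python3 -c "
from h import *
print(r.hand_in())"
```

```text
the job is handed in; nothing more can be done
None
```

The pen, thermometer, tongs and spoon are each released on their mats, within about 1 mm sideways of the outline and pointing the same way, and the job is handed in at about 27 s; the label roll and board were not touched, and one of my 14 viewed pictures (the thermometer mat crop, 600 x 1500) exceeded the 800 x 600 limit.

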